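# Screw the filler cap onto the drinks dispenser

### The arm

A 6-joint arm with a two-finger parallel gripper is mounted at the origin on the work surface. World frame = base frame: x ahead of the robot, y to its left, z up, the work surface at z = 0. Lengths are in m, angles in rad, forces in N, time in s.
With the tool pointing down it reaches from about 0.275 to 0.75 m from the base axis. Payload 10.2 kg.
Tool frame: the origin (TCP) lies midway between the tips of the shut fingers; the grasp point (between the pads) lies 19 mm behind it (env.hold_point_z is the distance from the TCP to the grasp point, in m); x points along the fingers, z is the direction in which the jaws open and shut, and the axes are right-handed (so a half turn about x gives the same grasp; the last joint's range is limited). The gripper opens to 85 mm and grips with 20 to 120 N. Pads are 22 mm wide; open, the fingers measure 114 mm over their backs; the gripper's body (76 mm by 85 mm) begins 54 mm behind the grasp point. The pads swing forward as they close: fully open they stand 13 mm farther back than shut.
Start: joints at [1.044, 0.313, 1.498, -0, 1.331, -0.223], TCP at [0.157, 0.501, 0.193] pointing down, gripper open.
Joint ranges: [-2.94, 2.94], [-0.97, 2.17], [0.19, 2.56], [-1.23, 4.37], [0.02, 3.11], [-2.88, 2.88]. Speed limits (rad/s): [2.39, 2.39, 3.01, 3.14, 3.14, 3.14].

### API

Orientations are given as a unit quaternion [x, y, z, w].
In Python, from bench import env, kinematics, monitor, eyes, job gives the robot as it stands. The module is installed in compiled form; this text tells all that it offers. Calls block until the motion is done:
- env.reach(position, orientation): joint-space move of the TCP to a pose.
- env.movel(position, velocity=0.15, frame=None, guard=None): straight line of the TCP; frame=None keeps the orientation; velocity is the mean speed in m/s. With guard (N) it stops when the force on the tool has changed by that much, and returns True; else False.
- env.set_joints(angles): joint-space move.
- env.release() and env.close_gripper(effort=None): open the fingers fully, or close them until they stop; effort is the grip in N (None keeps the last).
- env.hold(seconds).
- kinematics.ik(position, orientation): joint angles nearest the present ones, or None.
- monitor.sense(): the state.
- eyes.grab_frame(name): name is "side" or "top"; returns a dict with "frame" (420x560x3 uint8, red, green, blue), "mtx" (3x3 intrinsics, pixels), "view" (4x4, takes a point from world to camera coordinates). Camera axes: x right, y down, z forward; pixel columns grow to the right and rows downward; lengths in m; the calibration is good to about 2 mm. A picture is of the moment at which its call begins. There is no depth.
A pose or a line that the arm cannot do raises env.MotionError and nothing moves.
- job.hand_in(): hands the job in, once; it reports no verdict.
The state is a dict: "clock": time; "joints": joint angles; "qvel": joint speeds; "joint_efforts": joint torques, N m; "position": TCP position; "ee_rot": TCP orientation; "contact_force": force on the tool from outside, world axes, zero at the start; "ft_torque": the same for the moment, N m; "finger_gap": opening from 0.0 (shut) to 1.0 (fully open).
Only numpy, scipy, OpenCV 4.12 (cv2) and the standard library are available. Lean on these libraries where they do the work, as an engineer would, in place of code of your own. Each camera call takes 0.05 s, during which the arm holds its last target. There are 200 camera calls.

### The job

The filler cap of the insulated drinks dispenser has only been set loosely on its threaded neck. Without lifting it off, turn it backward (counter-clockwise seen from above) until you feel it drop into the thread start; never turn it forward before that, or it cross-threads. Then screw it forward (clockwise) until it is fully down and tight, let go, and leave the things around it where they stand.

Things in the scene. Friction and masses are not known exactly. Their poses are not given: they have to be found in the camera images.
- dispenser: Insulated drinks dispenser, full, standing fast (never moves): steel cylinder 164 mm in diameter; grey shoulder sloping up to a flat 96 mm wide at height 215 mm, with a threaded neck in its middle. Black handles either side (y), out to 115 mm, top at 172 mm; black tap on +x, out to 124 mm, 107 mm high. Origin: centre of its underside; z up the axis; x points to the tap.
- neck (a point): Centre of the neck's rim, 235 mm above the table, axes as the dispenser's. Neck 42 mm in diameter, 52 mm over its ridges: right-hand three-start thread, lead 16 mm per turn, with stop ribs at its end. Turned forward from the thread start the cap sinks about 3 mm in 95 to 120 degrees until tight on the rim. The cap has about 1 mm of sideways play.
- cap: Black fluted screw cap, 60 mm in diameter, 32 mm high, 120 g. Origin: centre of its underside; z up; x towards its pointer. It starts upright on the neck, its inner lugs on top of the thread ridges, underside about 226 to 228 mm above the table. Tight, the underside is at 220 mm and the top at 252 mm, 5 mm left between skirt and shoulder.
- cap_grip (a point): On the cap's axis, 22 mm above its underside: height to grip across the sides, from above, at any yaw (the upper 17 mm are solid). Turning takes up to 0.3 N m, rising to 0.5 to 1 N m or more when tight; further turning only makes the cap slip in the fingers, harmless. If the grip is let go, the cap stays where it is.
- cap_skirt (a point): Centre of the cap's underside. Turned backward (counter-clockwise from above), the cap climbs up to 2.5 mm, then somewhere within 85 degrees its lugs leave the ridge ends and it drops 5 mm if pressed down lightly (3 to 5 N) or let go; held up rigidly it cannot drop, but the force from below vanishes. Where the drop comes cannot be seen.
- cap_pointer (a point): Outer end of the moulded pointer, a rib 14 x 4 mm on the cap's top, 28 mm from the axis along the cap's x, 32 mm above its underside. When the cap is tight it points to the tap (dispenser +x) or up to 20 degrees past it (clockwise).
- mug: White mug, 80 mm in diameter, 92 mm high; bystander. Origin: centre of its underside.
- plates: Stack of white plates, 156 mm in diameter, 36 mm high; bystander. Origin: centre of its underside.
- jar: Closed green glass storage jar, 86 mm in diameter, 125 mm high; bystander. Origin: centre of its underside.
- spoon: Steel spoon, 200 mm long, lying; bystander. Origin: centre of its underside.
Things that resemble listed ones, but are neither listed nor needed, are in the scene too. Of the things like the cap, leave any that is orange or red; of the rest the smaller one is meant.

How it is judged:
On the way:
1. turned backward, the cap has dropped into the thread start (z of cap in the frame of dispenser below 0.2249 m and x of cap_pointer in the frame of dispenser below 0.0056 m and y of cap_pointer in the frame of dispenser above 0.0056 m), for 0.1 s.
At the end, for the whole second after the job is handed in: The cap is screwed fully down and tight: its underside no more than 1 mm above its tight height, level within 3 degrees, centred on the neck within 3 mm, its pointer no more than 14 degrees short of the tap direction (any amount past it is fine), let go and at rest (z of cap in the frame of dispenser between 0.217 and 0.221 m and x of cap_pointer in the frame of dispenser above 0.0056 m and y of cap_pointer in the frame of dispenser below 0.00677 m and horizontal distance between cap and neck below 0.003 m and angle between cap's own z axis and vertical below 0.05 rad and linear speed of cap below 0.01 m/s and angular speed of cap below 0.1 rad/s); the robot touches nothing.
It fails at once if the cap is turned forward on top of the threads before it has dropped in (z of cap in the frame of dispenser above 0.2222 m and x of cap_pointer in the frame of dispenser above 0 m and y of cap_pointer in the frame of dispenser below 0.00865 m).
It fails at once if the cap is lifted off the neck (z of cap in the frame of dispenser above 0.24 m or horizontal distance between cap and neck above 0.015 m).
It fails at once if the mug, plates, jar or spoon is shifted by more than 30 mm (distance of any of mug, plates, jar, spoon from where it was at the start of the episode above 0.03 m).
It also fails if it takes over 51 s, if anything falls off the work surface, if the arm or the gripper's body presses on something with over 40 N, if the wrist force passes 120 N, or if a joint passes its speed limit or range.

## Working session

There is one attempt and no reset: what is moved stays moved. The work goes in short steps, each a Python script; the robot and the scene stay as the last script left them, time stands still between calls to the robot, and variables do not carry over. Pictures are saved under pics/ and viewed, about 8 in all and at most 12, crops included, and the job is handed in when it is done.

```bash
mkdir -p pics; python3 - <<'E'
from bench import env, kinematics, monitor, eyes, job
import cv2,numpy as np,pickle
for n in ("top","side"):
    f=eyes.grab_frame(n); pickle.dump(f,open(f"pics/{n}0.pkl","wb"))
    cv2.imwrite(f"pics/{n}0.png",f["frame"][:,:,::-1]); print(n,f["mtx"].round(1).tolist(),np.linalg.inv(f["view"]).round(3).tolist())
s=monitor.sense(); print(s, env.hold_point_z)
E
```

```text
top [[396.7, 0.0, 272.3], [0.0, 396.7, 206.1], [0.0, 0.0, 1.0]] [[-0.008, -0.992, 0.123, 0.336], [-1.0, 0.008, 0.003, -0.018], [-0.004, -0.123, -0.992, 1.321], [0.0, 0.0, 0.0, 1.0]]
side [[526.1, 0.0, 285.1], [0.0, 526.1, 213.0], [0.0, 0.0, 1.0]] [[0.793, -0.416, 0.445, -0.128], [-0.609, -0.543, 0.578, -0.847], [0.001, -0.73, -0.684, 1.154], [0.0, 0.0, 0.0, 1.0]]
{'clock': 0.1, 'joints': array([ 1.04361555e+00,  3.13360173e-01,  1.49832663e+00, -1.08836046e-05,
        1.33101065e+00, -2.23397960e-01]), 'qvel': array([-0.00098014, -0.00104051,  0.00096358, -0.00229693, -0.00054095,
       -0.00125647]), 'joint_efforts': array([ 4.53590488e-03, -4.12895644e+01, -2.60140979e+01, -7.68686891e-05,
        3.04368885e-03, -3.90042089e-05]), 'position': array([0.1569227 , 0.50072467, 0.19282264]), 'ee_rot': array([-0.41874915,  0.57025344,  0.41843082,  0.56953999]), 'contact_force': array([ 0.03272657, -0.36619923,  0.22200322]), 'ft_torque': array([ 0.02535819, -0.00333654, -0.01069777]), 'finger_gap': 1.0008113804808934} 0.0187
```

View pics/top0.png

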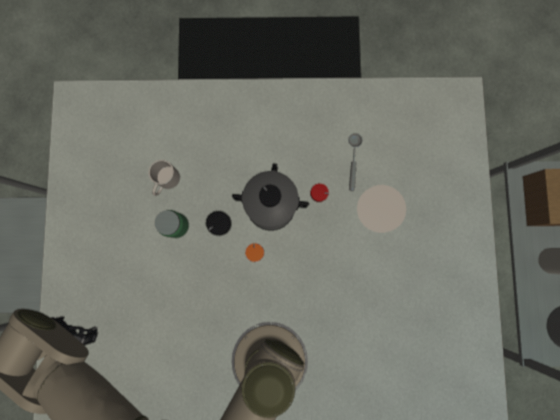

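View pics/side0.png

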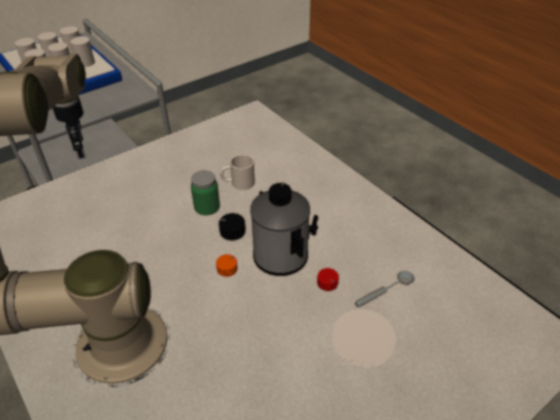

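Candidates for the cap:
- black at top (270,195), on the dispenser's neck
- black at top (218,222), on the table and apparently larger
- orange at (255,253)
- red at (319,192)

The one on the neck fits: it is neither orange nor red, it is the smaller black one, and it sits on the neck. I'll measure it and confirm with an enlarged crop.

```bash
cat > h.py <<'E'
import numpy as np,cv2,pickle
def ray(f,uv,z):
    """world point at height z seen at pixel uv"""
    T=np.linalg.inv(f["view"]); d=T[:3,:3]@np.linalg.solve(f["mtx"],[uv[0],uv[1],1]); o=T[:3,3]
    return o+d*(z-o[2])/d[2]
def proj(f,p):
    c=f["view"]@np.append(p,1); q=f["mtx"]@c[:3]; return q[:2]/q[2]
E
python3 - <<'E'
from h import *
t=pickle.load(open("pics/top0.pkl","rb")); s=pickle.load(open("pics/side0.pkl","rb"))
for n,f,box in(("top",t,(195,150,320,245)),("side",s,(205,170,345,280))):
    g=f["frame"].max(2); m=(g<38).astype(np.uint8)
    x0,y0,x1,y1=box; k=np.zeros_like(m);k[y0:y1,x0:x1]=m[y0:y1,x0:x1]
    N,_,st,c=cv2.connectedComponentsWithStats(k)
    for i in range(1,N):
        if st[i,4]>8: print(n,st[i].tolist(),c[i].round(1), [ray(f,c[i],z)[:2].round(3).tolist() for z in (0.03,.107,.16,.259)])
a=t["frame"][160:240,195:315,::-1]; b=s["frame"][175:275,215:345,::-1]
g=lambda x:np.clip(255*(x/255.)**.5,0,255).astype(np.uint8)
A=cv2.resize(t["frame"][175:215,240:300,::-1],(600,400),interpolation=2); B=cv2.resize(g(a),(480,320))
A=g(A); 
im=np.zeros((600,800,3),np.uint8); im[:290,:435]=cv2.resize(A,(435,290)); im[300:590,:435]=cv2.resize(g(a),(435,290),interpolation=2); im[:277,440:800]=cv2.resize(g(b),(360,277),interpolation=2)
im[300:540,440:800]=cv2.resize(g(s["frame"][180:210,258:303,::-1]),(360,240),interpolation=2)
cv2.imwrite("pics/crop1.png",im)
E
```

```text
top [272, 164, 5, 7, 23] [274.1 167.4] [[0.624, -0.021], [0.607, -0.021], [0.595, -0.021], [0.573, -0.021]]
top [259, 185, 22, 22, 351] [269.8 195.6] [[0.53, -0.006], [0.518, -0.007], [0.51, -0.008], [0.495, -0.009]]
top [233, 195, 9, 5, 38] [237.3 196.9] [[0.526, 0.101], [0.515, 0.094], [0.507, 0.089], [0.493, 0.08]]
top [298, 202, 10, 5, 39] [302.4 204. ] [[0.501, -0.113], [0.491, -0.108], [0.485, -0.104], [0.472, -0.096]]
top [207, 212, 24, 23, 405] [218.4 222.5] [[0.443, 0.162], [0.436, 0.151], [0.432, 0.144], [0.424, 0.13]]
side [269, 184, 23, 22, 415] [279.8 194.7] [[0.642, 0.183], [0.589, 0.112], [0.553, 0.064], [0.485, -0.027]]
side [220, 214, 25, 25, 502] [231.9 226.4] [[0.438, 0.155], [0.399, 0.086], [0.373, 0.039], [0.323, -0.049]]
side [308, 216, 9, 18, 81] [312.7 226.5] [[0.633, 0.005], [0.581, -0.053], [0.545, -0.093], [0.478, -0.168]]
side [291, 228, 13, 30, 311] [297.  242.7] [[0.553, -0.019], [0.506, -0.076], [0.474, -0.115], [0.414, -0.188]]
side [259, 264, 45, 11, 74] [281.6 271.3] [[0.45, -0.079], [0.41, -0.132], [0.383, -0.168], [0.332, -0.236]]
```

View pics/crop1.png

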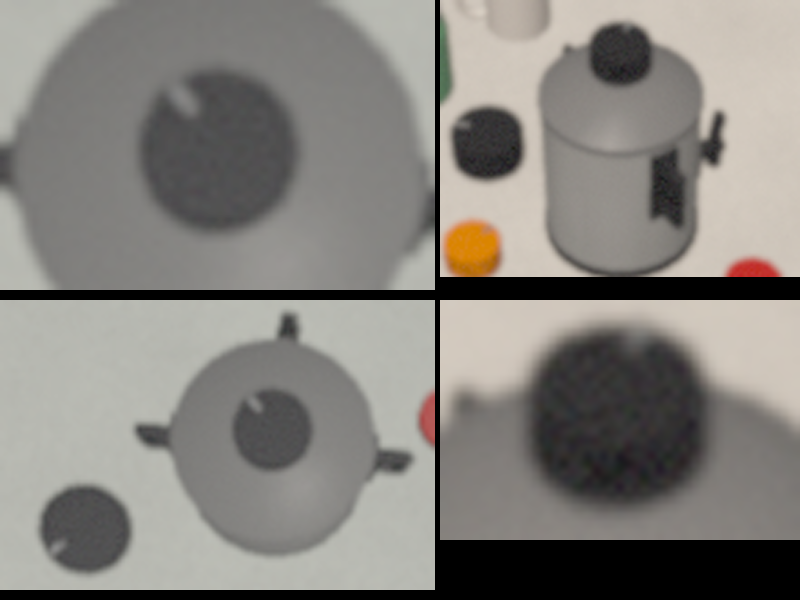

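The crop settles which cap is meant. The cap on the neck is centred near top (270,195.7), and at its depth 22 px makes it about 60 mm. The black one on the table comes out at about 78 mm, so it is a decoy. The light pointer rib is at about (265.2,188.4), and the tap at (274,167).

Next I'll compute positions and angles and check the wrist range.

```bash
cat >> h.py <<'E'
from scipy.spatial.transform import Rotation as R
def down(a):
    x=np.array([0,0,-1.]); z=np.array([np.cos(a),np.sin(a),0]); return R.from_matrix(np.c_[x,np.cross(z,x),z]).as_quat()
E
python3 - <<'E'
from h import *
from bench import env,kinematics,monitor
t=pickle.load(open("pics/top0.pkl","rb")); s=pickle.load(open("pics/side0.pkl","rb"))
# cap centre: centroid of dark blob on both views at z~.244/.25
for z in(.24,.25): print(z,ray(t,(269.8,195.6),z).round(4),ray(s,(279.8,194.7),z).round(4))
# cylinder silhouette check with candidate axis
c=np.array([.4965,-.0095])
g=t["frame"].astype(int)
p=ray(t,(265.2,188.4),.259); q=ray(t,(270.1,195.3),.259); print("pointer",p,q,np.degrees(np.arctan2(*(p-q)[1::-1])))
h1=ray(t,(237.3,196.9),.165);h2=ray(t,(302.4,204.),.165);d=(h1-h2);print("disp yaw",np.degrees(np.arctan2(d[1],d[0]))-90,(h1+h2)/2)
print("proj",proj(t,[*c,.244]),proj(s,[*c,.244]))
for a in range(-180,180,30):
    j=kinematics.ik([*c,.2238],down(np.radians(a))); print(a,None if j is None else np.round(j,2))
E
```

```text
0.24 [ 0.4983 -0.0083  0.24  ] [ 0.498  -0.0095  0.24  ]
0.25 [ 0.4968 -0.0084  0.25  ] [ 0.4911 -0.0186  0.25  ]
pointer [0.51531927 0.00382275 0.259     ] [ 0.49629131 -0.00933259  0.259     ] 34.658772212236194
disp yaw -6.753329781087345 [ 0.49522937 -0.00757533  0.165     ]
proj [270.21156545 196.04236874] [279.35487582 193.77848601]
-180 None
-150 [-0.26  0.23  1.53 -0.    1.39  2.36]
-120 [-0.26  0.23  1.53 -0.    1.39  1.84]
-90 [-0.26  0.23  1.53 -0.    1.39  1.32]
-60 [-0.26  0.23  1.53  0.    1.39  0.79]
-30 [-0.26  0.23  1.53 -0.    1.39  0.27]
0 [-0.26  0.23  1.53 -0.    1.39 -0.26]
30 [-0.26  0.23  1.53 -0.    1.39 -0.78]
60 [-0.26  0.23  1.53  0.    1.39 -1.3 ]
90 [-0.26  0.23  1.53 -0.    1.39 -1.83]
120 [-0.26  0.23  1.53 -0.    1.39 -2.35]
150 [-0.26  0.23  1.53 -0.    1.39 -2.87]
```

```bash
python3 - <<'E'
from h import *
from bench import env,kinematics,monitor
c=[.4972,-.009]
S=lambda m:(lambda s:print(m,round(s["clock"],2),s["position"].round(4),s["contact_force"].round(1),s["ft_torque"].round(2),round(s["finger_gap"],3),s["joints"][5].round(3)))(monitor.sense())
p=monitor.sense()["position"]
env.movel([p[0],p[1],.34],velocity=.3)
env.reach([*c,.34],down(0)); S("above")
print(env.movel([*c,.224],velocity=.08,guard=8)); S("down")
env.close_gripper(effort=30); S("closed")
E
```

```text
above 2.93 [ 0.4972 -0.0083  0.34  ] [ 0.1  0.4 -0.2] [-0.02  0.06  0.03] 1.0 -0.254
False
down 4.53 [ 0.4974 -0.009   0.2244] [-0.5 -0.1  0.3] [-0.01  0.   -0.04] 0.995 -0.254
closed 5.3 [ 0.4972 -0.009   0.224 ] [-0.9 -0.1 -0.2] [ 0.06 -0.    0.01] -0.001 -0.254
```

The gap reads 0 (shut), which can't be right with a cap in between. I'll look before doing anything else.

```bash
python3 - <<'E'
from h import *
from bench import env,monitor,eyes
ims=[]
for n,b in (("top",(230,155,320,245)),("side",(225,130,345,250))):
    f=eyes.grab_frame(n); pickle.dump(f,open(f"pics/{n}1.pkl","wb")); x0,y0,x1,y1=b
    ims.append(cv2.resize(np.uint8(255*(f["frame"][y0:y1,x0:x1,::-1]/255.)**.6),(400,400),interpolation=2))
cv2.imwrite("pics/c2.png",np.hstack(ims)); s=monitor.sense(); print(s["finger_gap"],s["contact_force"],s["position"])
E
```

```text
-0.000976684054100662 [ 0.42287393 -1.10175455 -0.18079801] [ 0.49720943 -0.00899314  0.22399767]
```

View pics/c2.png

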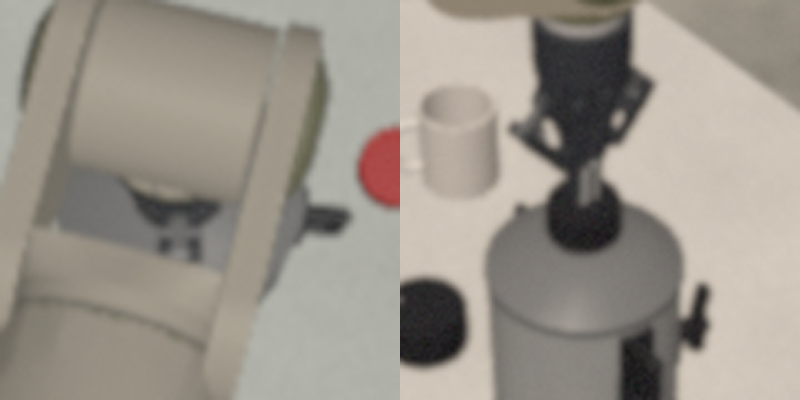

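```bash
python3 - <<'E'
from h import *
f=pickle.load(open("pics/side1.pkl","rb")); t=pickle.load(open("pics/top1.pkl","rb"))
for z in(.224,.243,.259,.28): print(z,proj(f,[.4972,-.009,z]).round(1),proj(t,[.4972,-.009,z]).round(1))
k=lambda f,x0,y0,w,h,W:cv2.resize(np.uint8(255*(f["frame"][y0:y0+h,x0:x0+w,::-1]/255.)**.5),(W,W*h//w),interpolation=2)
cv2.imwrite("pics/c3.png",np.hstack([k(f,250,145,60,70,500),k(pickle.load(open("pics/side0.pkl","rb")),262,175,36,70,300)]))
E
```

```text
0.224 [279.5 199.3] [270.1 196.9]
0.243 [279.5 193.9] [270.  195.8]
0.259 [279.4 189.2] [270. 195.]
0.28 [279.4 183.1] [269.9 193.8]
```

View pics/c3.png

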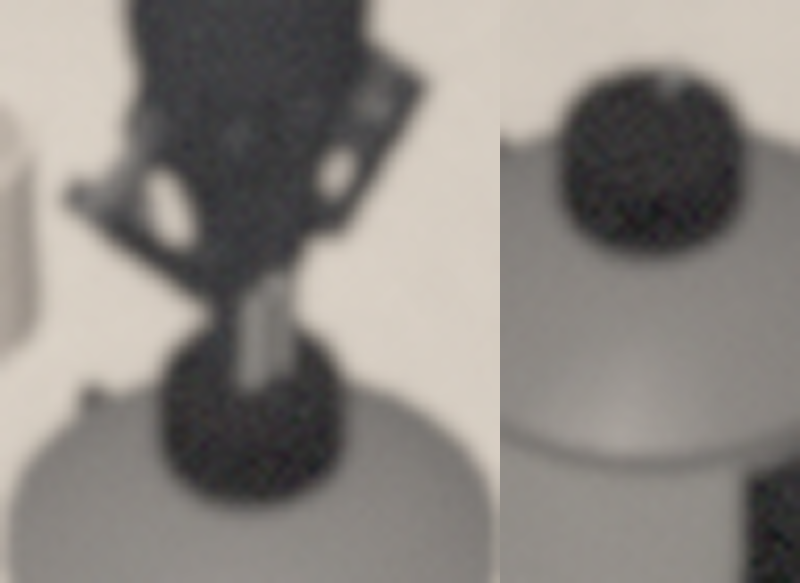

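The tip seems to end at side (282,191), which fits z≈0.26 rather than the reported 0.224. I'll check against the start picture, where the tip pose is known and nothing hides it.

```bash
python3 - <<'E'
from h import *
f=pickle.load(open("pics/side0.pkl","rb"))
s=np.array([.1569,.5007]); a=R.from_quat([-0.41874915,0.57025344,0.41843082,0.56953999]).as_matrix(); print(a.round(2))
for z in (.193,.206,.23,.266,.3): print(z,proj(f,[*s,z]).round(1),[proj(f,np.r_[s,z]+k*.0425*a[:,2]).round(1).tolist() for k in(-1,1)])
x=np.uint8(255*(f["frame"][85:175,30:120,::-1]/255.)**.5); x=cv2.resize(x,(540,540),interpolation=2)
for z,c in((.193,(0,0,255)),(.206,(0,255,0)),(.266,(255,0,0))):
    for k in(-1,0,1):
        p=(proj(f,np.r_[s,z]+k*.0425*a[:,2])-[30,85])*6; cv2.circle(x,tuple(int(v) for v in p),3,c,-1)
cv2.imwrite("pics/c4.png",x)
E
```

```text
[[-0.   -0.95  0.3 ]
 [-0.    0.3   0.95]
 [-1.    0.   -0.  ]]
0.193 [ 84.8 162.8] [[86.0, 171.2], [83.6, 154.7]]
0.206 [ 83.6 159.3] [[84.8, 167.7], [82.5, 151.2]]
0.23 [ 81.5 152.7] [[82.6, 161.1], [80.4, 144.7]]
0.266 [ 78.2 142.6] [[79.3, 150.9], [77.1, 134.6]]
0.3 [ 75.  132.8] [[76.0, 141.0], [73.9, 124.9]]
```

View pics/c4.png

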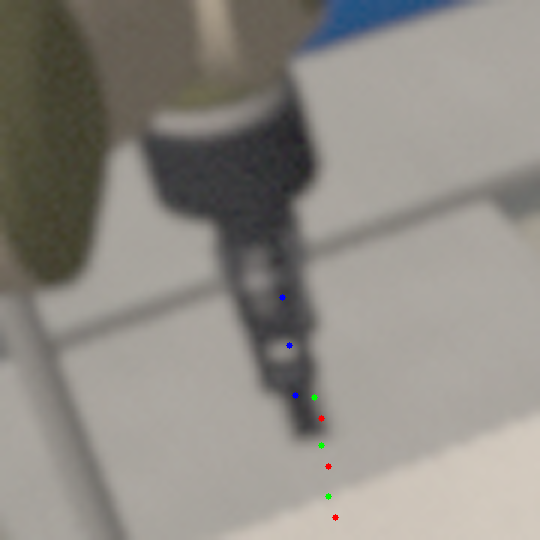

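At the start too, the drawn tips lie about 36 mm above where the reported TCP puts them. So the real fingertips look about 36 mm short of the TCP, and the shut fingers are just above the cap's top. A light guarded touch straight down will test this.

```bash
python3 - <<'E'
from h import *
from bench import env,monitor
p=monitor.sense()["position"]
print(env.movel([.4972,-.009,.209],velocity=.01,guard=4))
s=monitor.sense(); print(s["clock"],s["position"],s["contact_force"].round(2),s["finger_gap"])
E
```

```text
True
6.0417 [ 0.49722898 -0.00900082  0.22031178] [ 0.12 -0.35  4.53] -0.0015617272250373969
```

Contact came at TCP z 0.2203 with the cap top at about 0.2585. So the real tips lie about 38 mm behind the reported TCP, and I'll command 38 mm lower. Raising, opening and gripping again.

```bash
cat >> h.py <<'E'
def S(m):
    from bench import monitor
    s=monitor.sense(); print(m,round(s["clock"],2),s["position"].round(4),s["contact_force"].round(1),s["ft_torque"].round(2),round(s["finger_gap"],3),s["joints"][5].round(3)); return s
E
python3 - <<'E'
from h import *
from bench import env,monitor
c=[.4972,-.009]
env.movel([*c,.25],velocity=.1); env.release(); S("open")
if not env.movel([*c,.187],velocity=.06,guard=5):
    S("down"); env.close_gripper(effort=30); S("closed")
else: S("HIT")
E
```

```text
open 7.28 [ 0.4972 -0.009   0.25  ] [ 0.9  0.5 -0. ] [-0.04 -0.01  0.01] 1.0 -0.254
down 8.47 [ 0.4974 -0.009   0.1874] [-0.1  0.2  0. ] [0.01 0.01 0.03] 0.999 -0.254
closed 8.83 [ 0.4974 -0.0091  0.1874] [-1.3 -0.5  3.7] [ 0.06  0.11 -0.01] 0.695 -0.254
```

Gripped, with the gap at 0.695, or 59 mm, which matches the cap. Now I'll turn backward in small steps, each followed by a light press, and watch for the drop.

```bash
cat > back.py <<'E'
from h import *
import sys
from bench import env,monitor
N=int(sys.argv[1]); step=np.radians(float(sys.argv[2]))
c=[.4972,-.009]
for i in range(N):
    q=monitor.sense()["joints"].copy(); q[5]-=step; env.set_joints(q)
    s=S("rot"); z=s["position"][2]; f=s["contact_force"][2]
    hit=env.movel([*c,z-.006],velocity=.015,guard=4 if f<3 else 2)
    s=S("press%s"%hit)
    if s["position"][2]<z-.003: print("DROP"); break
    if s["contact_force"][2]>4: env.movel([*c,s["position"][2]+.0005],velocity=.01)
E
python3 back.py 2 8
```

```text
rot 9.09 [ 0.4976 -0.0092  0.1878] [-0.8 -1.2  5. ] [-0.03 -0.    0.04] 0.697 -0.39
pressTrue 9.3 [ 0.4977 -0.0092  0.1878] [ 0.5 -0.3  4.5] [0.01 0.21 0.05] 0.693 -0.39
rot 9.81 [ 0.4976 -0.0089  0.1882] [3.8 1.4 1.4] [ 0.2  -0.5   0.04] 0.693 -0.528
pressTrue 10.02 [ 0.4977 -0.0089  0.1881] [ 0.4 -0.1  3.8] [0.04 0.08 0.06] 0.698 -0.528
```

```bash
sed -i 's/env.set_joints(q)/env.set_joints(q); env.hold(.15)/; s/guard=4 if f<3 else 2/guard=5/' back.py; python3 back.py 9 8
```

```text
rot 10.43 [ 0.4978 -0.0089  0.1885] [2. 1. 5.] [ 0.11 -0.18  0.11] 0.693 -0.662
pressTrue 10.63 [ 0.4979 -0.0089  0.1885] [-1.2 -0.4  5.6] [0.07 0.17 0.04] 0.688 -0.663
rot 11.32 [ 0.498  -0.009   0.1889] [3.9 0.9 4.1] [ 0.19 -0.71  0.04] 0.69 -0.801
pressTrue 11.53 [ 0.4982 -0.009   0.1889] [ 0.6 -0.3  3. ] [0.05 0.04 0.04] 0.693 -0.802
rot 11.93 [ 0.4981 -0.009   0.1892] [1.5 1.2 6.4] [ 0.22 -0.29  0.18] 0.69 -0.94
pressTrue 12.14 [ 0.4983 -0.009   0.1892] [0.1 0.9 4.9] [0.05 0.07 0.09] 0.692 -0.941
rot 12.89 [ 0.4984 -0.0089  0.1896] [5.7 0.8 3.4] [ 0.22 -0.85  0.2 ] 0.695 -1.078
pressTrue 13.1 [ 0.4986 -0.009   0.1895] [1.1 0.5 3.2] [0.07 0.08 0.02] 0.695 -1.078
rot 13.51 [ 0.4987 -0.0088  0.1893] [4.5 1.4 1.2] [ 0.31 -0.82  0.08] 0.694 -1.213
pressTrue 13.74 [ 0.499  -0.0088  0.1887] [ 1.2 -0.3  1.3] [ 0.05 -0.22 -0.01] 0.697 -1.214
rot 14.15 [ 0.499  -0.0085  0.1884] [4.  2.8 0.5] [ 0.44 -0.76  0.1 ] 0.694 -1.35
pressTrue 14.46 [ 0.4995 -0.0086  0.1859] [ 2.  -0.2 -1.9] [ 0.04 -0.49  0.01] 0.695 -1.351
rot 14.87 [ 0.4995 -0.0084  0.1856] [4.5 1.7 0.1] [ 0.36 -0.75  0.04] 0.694 -1.488
pressTrue 15.07 [ 0.4997 -0.0084  0.1856] [ 0.5 -0.5  3.6] [-0.01  0.01  0.  ] 0.692 -1.489
rot 15.48 [ 0.4998 -0.0084  0.1858] [2.3 1.4 5. ] [ 0.22 -0.29  0.11] 0.691 -1.624
pressTrue 15.69 [ 0.4999 -0.0084  0.1859] [ 1.  -0.8  3.6] [0.04 0.04 0.03] 0.694 -1.624
rot 16.1 [ 0.4998 -0.0083  0.1862] [0.7 1.8 7.3] [ 0.35 -0.05  0.12] 0.694 -1.76
pressTrue 16.31 [ 0.5    -0.0082  0.1862] [ 0.4 -0.7  2.9] [ 0.05  0.08 -0.04] 0.694 -1.76
```

The force vanished at wrist −1.21 to −1.35, and the tool sank 3.7 mm in two stages that my 3 mm per-step test missed. After that it started climbing the next ridge. I'll turn back about 20° to just past that point; the pointer stays around 105°, far from the forbidden zone. Then I'll let go and measure the cap's top height by touch.

```bash
python3 - <<'E'
from h import *
from bench import env,monitor,eyes
c=[.4975,-.009]
q=monitor.sense()["joints"].copy(); q[5]=-1.40; env.set_joints(q); env.hold(.15); S("fwd")
p=monitor.sense()["position"]; env.release(); S("rel")
env.movel([*c,.25],velocity=.12)
for n in("top","side"): pickle.dump(eyes.grab_frame(n),open(f"pics/{n}2.pkl","wb"))
env.close_gripper(effort=30); env.movel([*c,.222],velocity=.08)
print(env.movel([*c,.200],velocity=.015,guard=4)); S("touch")
f=pickle.load(open("pics/side2.pkl","rb"));t=pickle.load(open("pics/top2.pkl","rb"))
k=lambda f,x0,y0:cv2.resize(np.uint8(255*(f["frame"][y0:y0+60,x0:x0+60,::-1]/255.)**.5),(400,400),interpolation=2)
cv2.imwrite("pics/c5.png",np.hstack([k(f,250,165),k(t,240,165)]))
E
```

```text
fwd 16.9 [ 0.4997 -0.0083  0.1859] [ 0.9 -0.1 -1.7] [-0.01 -0.14  0.  ] 0.69 -1.401
rel 17.28 [ 0.4999 -0.0082  0.1863] [ 0.1  0.3 -0.1] [ 0.04  0.01 -0.  ] 0.995 -1.4
True
touch 19.91 [ 0.4976 -0.009   0.218 ] [-0.6  0.4  4.9] [0.06 0.18 0.02] 0.001 -1.402
```

View pics/c5.png

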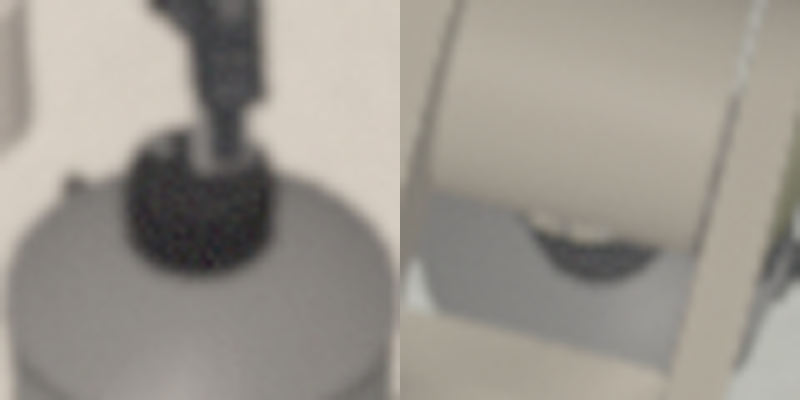

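The touch height is 2.3 mm below the start. With the roughly 2.2 mm climb before it, that is a drop of about 4.5 mm, so the cap is in the thread start. The pointer, a light spot at side px (274,188), points about 100° in the world. Now I'll re-grip and screw forward, following the cap down.

```bash
python3 - <<'E'
from h import *
from bench import env,monitor
c=[.4975,-.009]; a0=monitor.sense()["joints"][5]
env.movel([*c,.245],velocity=.12); env.release()
hit=env.movel([*c,.1845],velocity=.06,guard=5); S("down%s"%hit)
if hit: raise SystemExit
env.close_gripper(effort=60); S("closed")
a=np.radians(65.7); z=.1845
for i in range(11):
    d=np.radians(10); a-=d; z=max(z-.00044,.1797)
    env.reach([*c,z],down(a)); env.hold(.15); s=S("fwd%d"%round(106-10*(i+1)))
    if abs(s["ft_torque"][2])>.5 or s["contact_force"][2]>25: print("stop");break
E
```

```text
downFalse 22.23 [ 0.4977 -0.009   0.1849] [ 0.1 -0.8  0.2] [ 0.01  0.05 -0.02] 1.003 -1.403
closed 22.59 [ 0.4984 -0.0081  0.1856] [1.8 5.6 4.2] [ 0.97 -0.34  0.04] 0.689 -1.403
fwd96 23.03 [ 0.4984 -0.0083  0.1854] [0.4 5.9 7.1] [ 0.77 -0.27 -0.25] 0.689 -1.226
fwd86 23.48 [ 0.4984 -0.0083  0.1849] [0.9 5.5 8.1] [ 0.81 -0.19 -0.27] 0.688 -1.051
fwd76 23.92 [ 0.4985 -0.0082  0.1845] [1.1 5.7 7.5] [ 0.81 -0.27 -0.34] 0.69 -0.877
fwd66 24.36 [ 0.4984 -0.0081  0.184 ] [-0.1  5.9  7.4] [ 0.77 -0.15 -0.28] 0.688 -0.702
fwd56 24.8 [ 0.4985 -0.0081  0.1837] [1.2 7.  6.9] [ 0.91 -0.25 -0.28] 0.686 -0.528
fwd46 25.24 [ 0.4984 -0.0081  0.1832] [0.  6.4 6.9] [ 0.88 -0.19 -0.3 ] 0.691 -0.353
fwd36 25.68 [ 0.4985 -0.008   0.1828] [0.7 7.1 8.1] [ 0.96 -0.2  -0.26] 0.686 -0.178
fwd26 26.12 [ 0.4984 -0.008   0.1824] [1.  6.5 8.2] [ 0.95 -0.13 -0.3 ] 0.689 -0.004
fwd16 26.57 [ 0.4986 -0.0081  0.1821] [0.7 6.4 8.9] [ 0.86 -0.19 -0.23] 0.69 0.171
fwd6 27.01 [ 0.4987 -0.0081  0.1819] [ 0.5  8.2 10.4] [ 0.79 -0.09 -0.38] 0.685 0.345
fwd-4 27.45 [ 0.4987 -0.008   0.1817] [-0.4  8.1 12.1] [ 0.72 -0.01 -0.52] 0.688 0.52
stop
```

```bash
python3 - <<'E'
from h import *
from bench import env,monitor
c=[.4985,-.0082]; env.close_gripper(effort=90)
a=np.radians(-44.3)
for i in range(4):
    a-=np.radians(8); env.reach([*c,.181],down(a)); env.hold(.2); s=S("fwd%d"%(-4-8*(i+1)))
    if abs(s["ft_torque"][2])>1.6 : break
E
```

```text
fwd-12 28.13 [ 0.4987 -0.0078  0.1819] [-4.6  6.1  6.4] [-0.05  0.23 -0.68] 0.68 0.66
fwd-20 28.59 [ 0.4982 -0.0078  0.1817] [-4.2  3.8  7.6] [ 0.12  0.66 -0.38] 0.678 0.799
fwd-28 29.05 [ 0.4993 -0.0074  0.1818] [1.3 5.4 4.6] [ 0.75 -0.29  0.07] 0.679 0.938
fwd-36 29.51 [ 0.4985 -0.0078  0.1817] [-2.4  3.5  5.8] [ 0.29  0.44 -0.81] 0.682 1.077
```

The cap has stopped sinking, and the torque peaked at 0.7–0.8 N m before the fingers slipped. I'll let go, measure the top height by touch, then move aside for a clear picture.

```bash
python3 - <<'E'
from h import *
from bench import env,monitor,eyes
c=[.4985,-.0082]
env.release(); S("rel"); env.movel([*c,.245],velocity=.12); env.close_gripper(effort=30); env.movel([*c,.218],velocity=.1)
print(env.movel([*c,.200],velocity=.015,guard=4)); S("touch")
env.movel([*c,.32],velocity=.2); env.release(); env.reach([.157,.45,.34],down(1.2)); S("away")
t=eyes.grab_frame("top");f=eyes.grab_frame("side")
pickle.dump((t,f),open("pics/end.pkl","wb"))
k=lambda f,x0,y0,n,W:cv2.resize(np.uint8(255*(f["frame"][y0:y0+n*3//4,x0:x0+n,::-1]/255.)**.5),(W,W*3//4),interpolation=2)
cv2.imwrite("pics/c6.png",np.vstack([np.hstack([k(t,242,165,60,400),k(f,250,170,60,400)]),np.hstack([k(t,130,100,300,400),k(f,150,130,300,400)])]))
E
```

```text
rel 29.9 [ 0.4985 -0.0083  0.1809] [-0.1  0.1  0.4] [ 0.05 -0.03 -0.03] 1.002 1.079
True
touch 32.29 [ 0.4986 -0.0082  0.214 ] [-0.3  1.2  5.2] [0.06 0.17 0.01] 0.002 1.08
away 35.82 [0.1577 0.4498 0.3399] [0.4 0.4 0.4] [0.01 0.05 0.  ] 0.999 -0.211
```

View pics/c6.png

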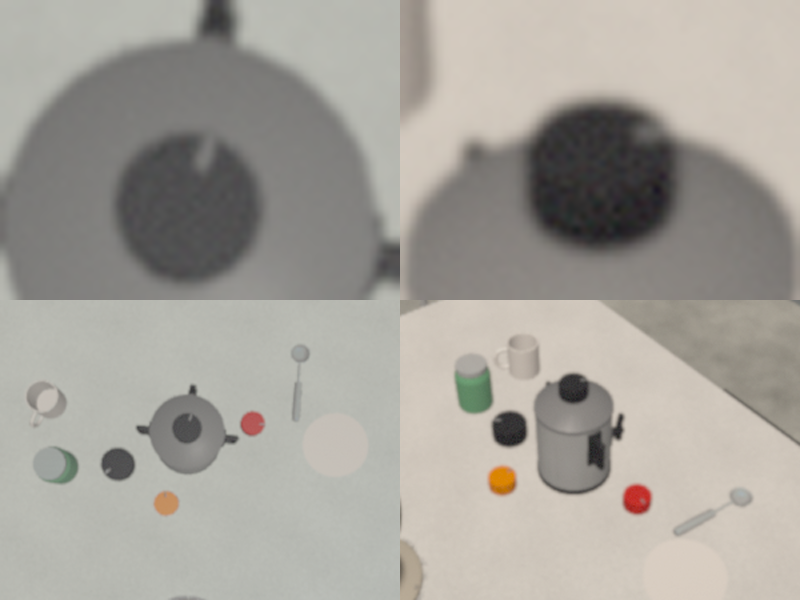

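The cap is level and centred on the neck, at top (270,196). Its pointer rib is about 19° clockwise of world x, which is about 12° past the tap. The mug, plates, jar, spoon and decoys stand where they were.

```bash
python3 -c "
from bench import job; print(job.hand_in())"
```

```text
the job is handed in; nothing more can be done
None
```

The cap is screwed down and tight as far as my checks show, and the job is handed in. The robot's clock read about 36 s of the 51 s allowed. No verdict was reported.

**What I did:**
- **Backward turn:** I gripped the 60 mm black cap on the neck and turned it counter-clockwise in 8° steps with light presses. It dropped after about 55–63°. I missed the drop at first, because it came in two parts, each under my 3 mm test, so I turned about 24° too far.
- **Thread start:** I turned back about 20°, let go and touched the top. It was 2.3 mm below the start height, which fits a drop of about 4.5 mm after the climb.
- **Forward turn:** I re-gripped and screwed it clockwise until it stopped sinking and the fingers slipped. The torque had peaked at about 0.7–0.8 N m. Then I let go and moved the arm away.

**Last checks:**
- **Height:** the top is 6.3 mm below its start height. That puts the underside at about 219.7–221.7 mm, given the 226–228 mm start. The limit is 221 mm, so height alone doesn't prove it is fully down.
- **Pointer:** it is about 12° past the tap, inside the 0–20° expected when tight.
- **Surroundings:** in the last picture the mug, plates, jar, spoon and decoys looked unmoved.

**What disagreed:** the real fingertips sit about 38 mm behind the reported TCP. My first grasp therefore closed above the cap without moving it. I confirmed the offset with a light touch and corrected for it.

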